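Take the lift-off lid from the sample chest and stand it in its stand

ROBOT

A 6-joint arm with a two-finger parallel gripper is mounted at the origin on a cart in front of the work surface, level with it; the furniture and walls round the work are solid. World frame = base frame: x ahead of the robot, y to its left, z up, the work surface at z = 0. Lengths are in m, angles in rad, forces in N, time in s.
With the tool pointing down it reaches from about 0.35 to 0.775 m from the base axis. Payload 5.5 kg.
Tool frame: the origin (TCP) lies at the very end of the fingers, on their centre line; the grasp point (between the pads) lies grasp_offset behind it (grasp_offset is the distance from the TCP to the grasp point, in m); z points along the fingers, y is the line along which they close (so a half turn about z gives the same grasp; the last joint's range is limited). The gripper opens to 85 mm and grips with 20 to 120 N. Pads are 22 mm wide; open, the fingers measure 114 mm over their backs; the gripper's body (76 mm by 85 mm) begins 54 mm behind the grasp point. The pads swing forward as they close: fully open they stand 13 mm farther back than shut.
Start: joints at [1.121, 0.313, 0.046, 1.304, 0, 1.431], TCP at [0.175, 0.548, 0.231] pointing down, gripper open.
Joint ranges: [-2.76, 2.76], [-0.86, 1.69], [-1.03, 1.26], [-2.2, 2.34], [-1.47, 1.5], [-3.14, 3.14]. Speed limits (rad/s): [2.57, 2.57, 3.14, 3.14, 3.14, 3.14].

INTERFACE

Orientations are given as [roll, pitch, yaw] about the fixed x, y, z axes, in that order (R = Rz(yaw) Ry(pitch) Rx(roll)).
In Python, from rig import * gives the robot as it stands.
- The arm moves only by the tool step_arm, never from a script. Its argument "commands" is a list of rows, each a list of 7 numbers: the turn, a rotation vector about the tool's x, y, z in units of 5 degrees (1.0 is 5 degrees), then the shift along the tool's x, y, z in units of 25 mm (1.0 is 25 mm), then the opening, from 0 (shut) to 1 (fully open). In form: [[rx, ry, rz, dx, dy, dz, grip], ...]. A call has 1 to 8 rows; each row is the pose to reach, as a shift and turn from the pose commanded when the call began, along the tool's axes at that moment; what a row does not reach only later rows make up. A row lasts 1/12 s, in which the tool goes at most 41.7 mm and 7.16 degrees, less where a joint would pass 70% of its speed; a pose out of reach is approached as far as the arm can. A call with a gripper value outside its range is refused whole. The fingers move at their own pace and stop on an object; "force" is the grip in N (left out, the last holds). Time passes only in rows, so rows that repeat a pose let the fingers close. It gives the time, the measured TCP pose, the force, the opening and the grip force at its end, in the units of the state.
- read_state(): the state, without advancing time (a new reading comes with each control period).
- camera(name): name is "scene" or "top" or "wrist"; returns a dict with "frame" (400x640x3 uint8, red, green, blue), "K" (3x3 intrinsics, pixels), "R" (3x3) and "t" (3): a world point X has camera coordinates R X + t; the wrist camera has in their place "T_tool_cam" (4x4, takes a point from camera to tool coordinates, whose origin is the TCP and whose axes are the flange's). Camera axes: x right, y down, z forward; pixel columns grow to the right and rows downward; lengths in m; the calibration is good to about 2 mm. A picture is of the moment at which its call begins: read the wrist's pose just before it. There is no depth.
- finish_job(): hands the job in; it is judged then, once.
The state is a dict: "time": time; "joint_positions": joint angles; "qd": joint speeds; "tau": joint torques, N m; "eef_pos": TCP position; "eef_rot": TCP orientation; "contact_force": force on the tool from outside, world axes, zero at the start; "ft_torque": the same for the moment, N m; "width": finger opening in m; "grasp_force": force on a finger pad.
Only numpy, scipy, OpenCV 4.12 (cv2) and the standard library are available. Lean on these libraries where they do the work, as an engineer would, in place of code of your own. Each camera call takes 0.05 s, during which the arm holds its last target. There are 200 camera calls.

TASK

Open the small wooden sample chest for the day: swing its lid up on the hinges until it stands vertical, lift it straight up off its hinge brackets, and set it down gently in the four-post stand, upright on its hinge edge between the two pairs of posts, centred, with the handle at the top. Let go of it there, and leave the plaster block in the chest and the tape and jar on the bench where they are.

Things in the scene. Friction and masses are not known exactly. Their poses are not given: they have to be found in the camera images.
- chest: fixed open wooden chest, 108 (x) x 140 (y) x 60 mm high. Origin: centre of its underside; z up; -x is its front (the lid's handle side), +x its back, where two steel keyhole brackets, open at the top, hold the lid's pins: centred at y = +-61 mm, tops 75 mm above the bench
- hinge_seat (a point): middle of the hinge axis on the chest, 67 mm behind its centre, 65 mm above the bench; axes as the chest's, hinge axis along y. Each bracket is a cavity 13.5 mm wide under a neck of 8 mm: the lid's flattened pins pass up through it only with the lid within about 15 degrees of vertical
- lid: loose wooden lid, 0.2 to 0.4 kg, plate 10 mm thick, 140 mm wide (y), from x = -6 to 125 mm (the first 26 mm only 100 mm wide). Origin: middle of its pin axis, in mid-thickness; +x points from pins to handle (straight up when the lid is vertical), +z is the outer face. It starts shut: level, on the chest, handle to the front
- lid_handle (a point): middle of the handle: round steel bar 12 mm thick along the lid's y, 80 mm clear between its arms, 170 mm from the pin axis in mid-thickness, 39 mm clear of the plate's front edge (so open the fingers to 35 mm at most to take it from above). The bar can turn between gripping fingers, so the gripper can point down while the lid swings
- stand: fixed stand for the lid: wooden base 100 (x) x 180 (y) x 15 mm high with four upright steel posts, 10 mm thick, rounded tips 80 mm above the bench, at x = +-15 mm, y = +-35 mm. The slot between the front and back posts is 20 mm wide and runs along y, open at both ends. Origin: centre of the underside, z up
- stand_slot (a point): middle of the slot on top of the stand's base, 15 mm above the bench; axes as the stand's. The standing lid's pin axis lies along the slot, 6 mm above this point, either face forward
- block: cast plaster block 58x54x22 mm, loose inside the chest; origin at the centre of its underside
- tape: roll of masking tape, 96 mm across, 25 mm high, lying on the bench; origin at the centre of its underside
- jar: clear jar with a dark screw lid, 64 mm across, 90 mm high, on the bench; origin at the centre of its underside
- back_stop (a point): middle of the front face, at the top edge, of the steel plate behind the hinge, 112 mm above the bench, 80 mm wide, 10 mm behind the hinge axis. It stops the lid 5 to 12 degrees past vertical, where the lid stays leaning by itself; opened less than vertical it falls shut
- lid_pin (a point): end of the steel pin at one corner of the lid (lid's y = +70 mm; its twin is at y = -70 mm). The pins are flattened: 12 mm along the lid's x by 6 mm along its z. With the lid vertical, pins and plate both end 6 mm below the pin axis

How it is judged:
On the way, in this order (a step that is already met when the one before it is completed fails the run):
1. the lid stands vertical (within 17 degrees) with its pins still in the brackets (angle between lid's own x axis and vertical below 0.3 rad and distance between lid and hinge_seat below 0.014 m), for 0.2 s.
2. the lid is lifted off: pins at least 25 mm above their seats, lid within 23 degrees of vertical (angle between lid's own x axis and vertical below 0.4 rad and z of lid in the frame of hinge_seat above 0.025 m), for 0.1 s.
At the end, for the whole second after the job is handed in: The lid stands at rest in the stand's slot on its hinge edge, handle up: within 17 degrees of vertical, pin axis no more than 12 mm above the base and within 12 mm across and 30 mm along the slot of its middle (z of lid in the frame of stand_slot between 0 and 0.012 m and x of lid in the frame of stand_slot between -0.012 and 0.012 m and y of lid in the frame of stand_slot between -0.03 and 0.03 m and angle between lid's own x axis and vertical below 0.3 rad and linear speed of lid below 0.02 m/s); the robot touches nothing.
It fails at once if the lid bangs down on the stand or is pressed on it (over 40 N) (contact force between lid and stand above 40 N).
It fails at once if the plaster block in the chest is moved more than 30 mm (distance of block from where it was at the start of the episode above 0.03 m).
It fails at once if the tape is moved more than 30 mm (distance of tape from where it was at the start of the episode above 0.03 m).
It fails at once if the jar is moved more than 30 mm (distance of jar from where it was at the start of the episode above 0.03 m).
It also fails if it takes over 61 s, if anything falls off the work surface, if the arm or the gripper's body presses on something with over 40 N, if the wrist force passes 120 N, or if a joint passes its speed limit or range.

## Working session

There is one attempt and no reset: what is moved stays moved. The work goes in short steps, Python scripts to look and compute and a tool call to move; the robot and the scene stay as the last step left them, time stands still between calls to the robot, and variables do not carry over. Pictures are saved under pics/ and viewed, at most 14 in all, crops included, and the job is handed in when it is done.

Besides the shell and the picture viewer there is one more tool, called after ">>>" in YAML: its name, and indented under it one key for each argument. step_arm: Moves the arm, as the interface text tells. Its arguments: {"type":"object","properties":{"commands":{"type":"array","items":{"type":"array","items":{"type":"number"}}},"force":{"type":"number"}},"required":["commands"]}

```bash
ls; mkdir -p pics; python3 - <<'E'
from rig import *
import cv2,numpy as np,pickle
s=read_state();print(s)
d={}
for n in("scene","top"):
    c=camera(n);d[n]=c;cv2.imwrite(f"pics/{n}0.png",c["frame"][:,:,::-1]);print(n,c["K"],c["R"],c["t"])
pickle.dump(d,open("c0.pkl","wb"))
E
```

```text
pics
{'time': 0.0, 'joint_positions': array([ 1.12140939e+00,  3.13971125e-01,  4.49964874e-02,  1.30357958e+00,
       -1.74182882e-05,  1.43117226e+00]), 'qd': array([ 0.00191356,  0.00123308, -0.00032969, -0.00154039,  0.00131927,
        0.00207846]), 'tau': array([ 1.09909910e-03, -4.80632472e+01,  2.98530650e+01,  1.95265812e-02,
        8.81304527e-05,  1.67704997e-05]), 'eef_pos': array([0.17508946, 0.54717514, 0.23043267]), 'eef_rot': array([-3.13984945e+00, -2.27397768e-04,  2.83182960e+00]), 'contact_force': array([ 0.18454825, -0.43644385, -0.64751855]), 'ft_torque': array([-0.0199216 ,  0.00844703,  0.05770035]), 'grasp_force': 0.0, 'width': 0.08481483167288416}
scene [[476.71956765   0.         327.05724829]
 [  0.         476.71956765 195.80655168]
 [  0.           0.           1.        ]] [[-0.80265867 -0.59617174 -0.01784125]
 [-0.2874099   0.41282036 -0.8642771 ]
 [ 0.52262281 -0.68859176 -0.5026995 ]] [0.40159279 0.200761   1.63022656]
top [[492.97949741   0.         323.62089653]
 [  0.         492.97949741 200.21641029]
 [  0.           0.           1.        ]] [[-1.92246586e-02 -9.99814953e-01  6.87896425e-04]
 [-9.82983160e-01  1.87752881e-02 -1.82733673e-01]
 [ 1.82686944e-01 -4.18918308e-03 -9.83162210e-01]] [0.01659795 0.47599327 1.71613942]
```

View pics/scene0.png

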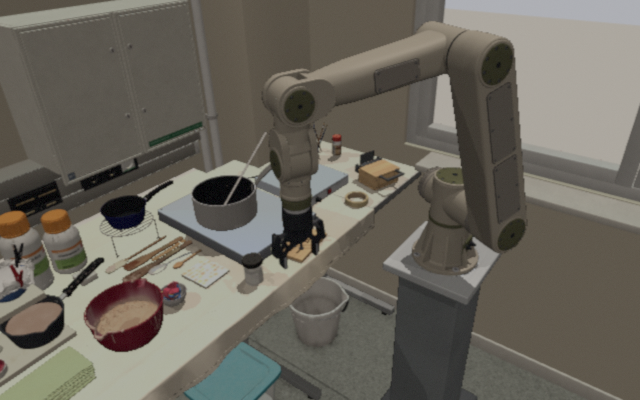

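View pics/top0.png

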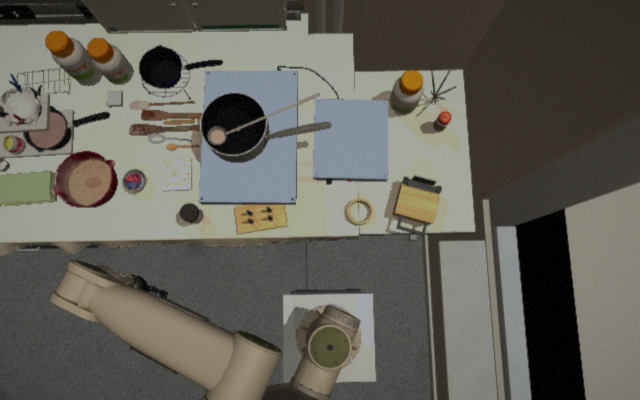

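The scene shows the chest at (380,175), the tape at (357,200), the stand at (300,245) and the jar at (252,268). In the top view the chest is at (417,202) with its handle at (412,228), the tape at (359,211), the stand at (261,218) and the jar at (190,213). I'll zoom in next.

```bash
cat > h.py <<'E'
import cv2,numpy as np
def ray(c,uv,z):
    d=np.linalg.inv(c["K"])@np.array([uv[0],uv[1],1.]);o=-c["R"].T@c["t"];d=c["R"].T@d
    return o+d*(z-o[2])/d[2]
def proj(c,X):
    p=c["R"]@np.array(X,float)+c["t"];p=c["K"]@p;return p[:2]/p[2]
def tri(cs,uvs):
    A=[];b=[]
    for c,uv in zip(cs,uvs):
        o=-c["R"].T@c["t"];d=c["R"].T@np.linalg.inv(c["K"])@np.array([uv[0],uv[1],1.]);d/=np.linalg.norm(d)
        P=np.eye(3)-np.outer(d,d);A.append(P);b.append(P@o)
    A=np.vstack(A);b=np.hstack(b);x=np.linalg.lstsq(A,b,rcond=None)[0]
    return x,np.linalg.norm(A@x-b)
def crop(c,x,y,w,h,k):return cv2.resize(np.ascontiguousarray(c["frame"][y:y+h,x:x+w,::-1]),None,fx=k,fy=k,interpolation=cv2.INTER_CUBIC)
def wcam(c,s):
    from scipy.spatial.transform import Rotation as Ro
    T=np.eye(4);T[:3,:3]=Ro.from_euler("xyz",s["eef_rot"]).as_matrix();T[:3,3]=s["eef_pos"]
    W=np.linalg.inv(T@c["T_tool_cam"]);return dict(K=c["K"],R=W[:3,:3],t=W[:3,3],frame=c["frame"])
E
python3 - <<'E'
import pickle,cv2,numpy as np
from h import *
d=pickle.load(open("c0.pkl","rb"))
t=crop(d["top"],385,165,66,75,8)[:600];cv2.imwrite("pics/a.png",np.vstack([np.hstack([crop(d["top"],385,170,65,70,6),crop(d["top"],230,197,62,70,6)])]))
cv2.imwrite("pics/b.png",crop(d["scene"],340,140,80,70,8))
for n,uv in dict(tape=(359,211),chest=(417,202),stand=(261,218),jar=(190,213)).items():print(n,ray(d["top"],uv,0.0))
E
```

```text
tape [ 0.44192687 -0.12091088  0.        ]
chest [ 0.47121237 -0.33416125  0.        ]
stand [0.4229662  0.23619311 0.        ]
jar [0.44631595 0.49480299 0.        ]
```

View pics/a.png

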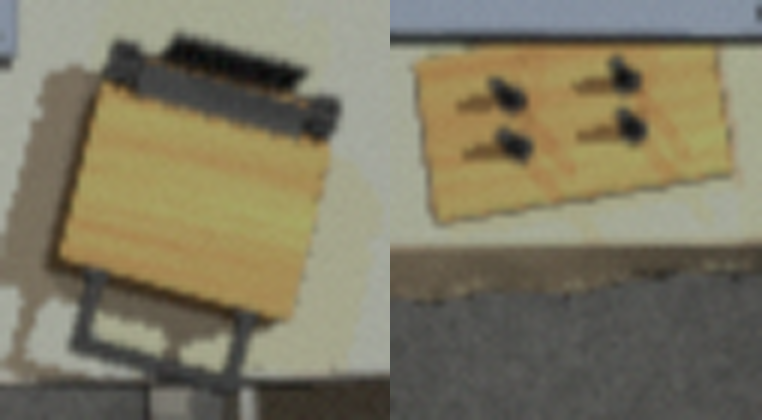

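View pics/b.png

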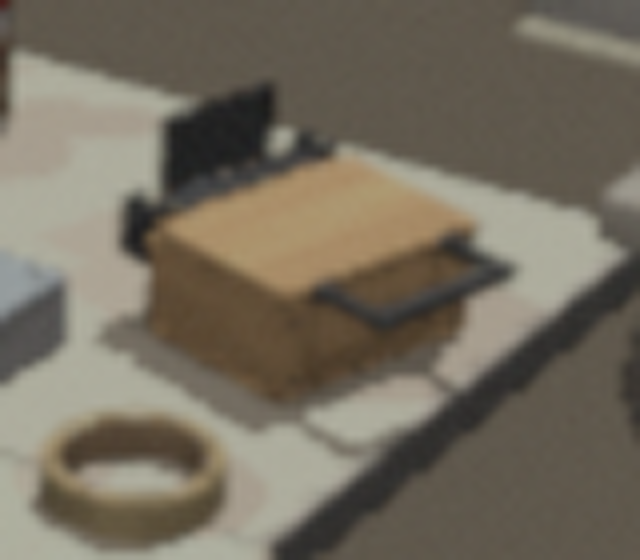

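Left crop: the chest, handle bar corners at crop px (80,347) and (230,385), brackets at (125,62) and (320,117), and the back stop behind them. Right crop: stand base corners at (417,62), (720,47), (733,175) and (437,222), with four posts. Scene crop: bar corners at (380,320) and (508,268).

```bash
python3 - <<'E'
import pickle,cv2,numpy as np
from h import *
d=pickle.load(open("c0.pkl","rb"));T=d["top"];S=d["scene"]
ta=lambda u,v:((u+.5)/6-.5+385,(v+.5)/6-.5+170)
tb=lambda u,v:((u-390+.5)/6-.5+230,(v+.5)/6-.5+197)
sb=lambda u,v:((u+.5)/8-.5+340,(v+.5)/8-.5+140)
L,e1=tri([T,S],[ta(80,347),sb(380,320)]);R,e2=tri([T,S],[ta(232,383),sb(506,268)])
print("bar",L,e1,R,e2,np.linalg.norm(L-R))
l,r=[ray(T,ta(*p),.065) for p in((80,347),(232,383))];print("bar@65",l,r,np.linalg.norm(l-r))
v=r-l;print("bar yaw",np.degrees(np.arctan2(-v[0],v[1]))+180)
# lid plate corners at z=.07 
P=[ray(T,ta(*p),.07) for p in((60,262),(293,320),(102,85),(329,145))]
for p in P:print(p)
print(np.linalg.norm(P[0]-P[1]))
# brackets at .075
B=[ray(T,ta(*p),.075) for p in((125,62),(320,117))];print("br",B,np.linalg.norm(B[0]-B[1]))
C=[ray(T,tb(*p),.015) for p in((417,62),(720,47),(733,175),(437,222))]
for i in range(4):print("st",C[i],np.linalg.norm(C[i]-C[i-1]))
Q=[ray(T,tb(*p),.08) for p in((498,84),(618,62),(506,135),(626,115))]
for p in Q:print("post",p)
print(np.mean(Q,0),np.linalg.norm(Q[0]-Q[1]),np.linalg.norm(Q[0]-Q[2]))
v=Q[0]+Q[2]-Q[1]-Q[3];print("slot yaw",np.degrees(np.arctan2(-v[0],v[1])))
v=C[3]-C[2];print("base yaw",np.degrees(np.arctan2(-v[0],v[1])))
E
```

```text
bar [ 0.3726795  -0.24852703  0.06676859] 0.0033850377432580563 [ 0.34899283 -0.33629542  0.06649743] 0.0017446032962049702 0.0909088585718243
bar@65 [ 0.37077554 -0.24990195  0.065     ] [ 0.34805932 -0.33715652  0.065     ] 0.09016312022314828
bar yaw 345.4073099445839
[ 0.42024207 -0.2397979   0.07      ]
[ 0.38356089 -0.37364033  0.07      ]
[ 0.52535096 -0.26937563  0.07      ]
[ 0.48675221 -0.40100542  0.07      ]
0.13877789702140036
br [array([ 0.53785728, -0.2827522 ,  0.075     ]), array([ 0.50261654, -0.39554486,  0.075     ])] 0.11816976996284666
st [0.46310917 0.33189614 0.015     ] 0.09814502568747371
st [0.4688085  0.14908381 0.015     ] 0.182901153972538
st [0.39077239 0.14166737 0.015     ] 0.0783877467454056
st [0.365869   0.31859966 0.015     ] 0.17867628752230272
post [0.43785849 0.27301455 0.08      ]
post [0.44948253 0.20342169 0.08      ]
post [0.40787202 0.26812102 0.08      ]
post [0.41824532 0.19874168 0.08      ]
[0.42836459 0.23582474 0.08      ] 0.07055695924101907 0.030383140231816125
slot yaw 8.99449526640147
base yaw 8.011803967312387
```

Measured points agree with the given sizes: handle yaw about -15°, hinge near (0.522,-0.338), bar z≈0.066, stand near (0.428,0.236) with slot yaw about 9°. Next I'll write a move planner and go to a viewpoint over the stand.

```bash
cat > mv.py <<'E'
import sys,numpy as np
from rig import *
from scipy.spatial.transform import Rotation as Ro
# usage: mv.py x y z yawdeg : TCP target, pointing down
def rel(x,y,z,yaw,s=None):
    s=s or read_state();R0=Ro.from_euler("xyz",s["eef_rot"]);R1=Ro.from_euler("xyz",[np.pi,0,np.radians(yaw)])
    w=(R0.inv()*R1).as_rotvec(degrees=True)/5;d=R0.inv().apply(np.array([x,y,z])-s["eef_pos"])/.025
    return np.r_[w,d]
if __name__=="__main__":
    a=list(map(float,sys.argv[1:5]));r=rel(*a);s=read_state()
    print("now",s["eef_pos"].round(4),np.degrees(s["eef_rot"]).round(2),"w",round(s["width"],4),"t",round(s["time"],2))
    print(r.round(2),"rows>=",max(np.linalg.norm(r[:3])*5/7.16,np.linalg.norm(r[3:])*25/41.7).round(1))
E
python3 mv.py 0.36 0.22 0.30 99; python3 - <<'E'
import rig;print(rig.grasp_offset if hasattr(rig,"grasp_offset") else [n for n in dir(rig) if n[0]!="_"])
c=rig.camera("wrist");print(c["T_tool_cam"].round(4),c["K"])
E
```

```text
now [0.1751 0.5472 0.2305] [-1.7991e+02 -1.0000e-02  1.6225e+02] w 0.0855 t 0.1
[-2.000e-02  1.000e-02  1.265e+01 -1.103e+01 -1.021e+01 -2.770e+00] rows>= 9.2
0.0187
[[-6.000e-04 -9.525e-01 -3.046e-01  7.850e-02]
 [ 1.000e+00 -1.100e-03  1.600e-03  9.000e-04]
 [-1.800e-03 -3.046e-01  9.525e-01 -1.424e-01]
 [ 0.000e+00  0.000e+00  0.000e+00  1.000e+00]] [[359.46597224   0.         316.62957324]
 [  0.         359.46597224 206.99877444]
 [  0.           0.           1.        ]]
```

>>> step_arm:
  commands:
    - [0,0,1.4,-1.4,-1.2,-0.6,1]
    - [0,0,2.8,-2.8,-2.4,-1.2,1]
    - [0,0,4.2,-4.2,-3.8,-1.8,1]
    - [0,0,5.6,-5.6,-5.0,-2.4,0.5]
    - [0,0,7.0,-7.0,-6.4,-2.8,0.5]
    - [0,0,8.4,-8.4,-7.8,-2.8,0.38]
    - [0,0,9.8,-9.8,-9.0,-2.8,0.38]
    - [0,0,11.0,-11.0,-10.2,-2.8,0.38]

```text
time: 0.82
eef_pos: [0.3355, 0.2643, 0.3003]
eef_rot: [3.14, -0.0, 1.867]
contact_force: [1.6, 0.4, -0.1]
width: 0.0328
grasp_force: 0.0
```

>>> step_arm:
  commands:
    - [0,0,1.4,0,0,0,0.38]
    - [0,0,1.6,0,0,0,0.38]
    - [0,0,1.6,0,0,0,0.38]
    - [0,0,1.6,0,0,0,0.38]

```text
time: 1.15
eef_pos: [0.3345, 0.2665, 0.2997]
eef_rot: [-3.141, -0.0, 1.736]
contact_force: [0.4, 0.9, -0.4]
width: 0.0328
grasp_force: 0.0
```

```bash
python3 - <<'E'
from rig import *
from h import *
import pickle
s=read_state();c=wcam(camera("wrist"),s);S=camera("scene");pickle.dump((c,S),open("c1.pkl","wb"))
print(s["eef_pos"],np.degrees(s["eef_rot"]),s["width"],s["time"])
cv2.imwrite("pics/w1.png",c["frame"][:,:,::-1])
for a in((.428,.236,.015),):print(proj(c,a))
E
python3 mv.py 0.36 -0.1 0.30 75
```

```text
[0.33449302 0.26651835 0.29966567] [-1.79977436e+02 -1.11419564e-02  9.94818498e+01] 0.0327914185644474 1.15
[386.93863455 198.36908904]
now [0.3342 0.267  0.2996] [-1.7998e+02 -1.0000e-02  9.9510e+01] w 0.0322 t 1.25
[ -0.     0.     4.9  -14.65  -1.41  -0.02] rows>= 8.8
```

View pics/w1.png

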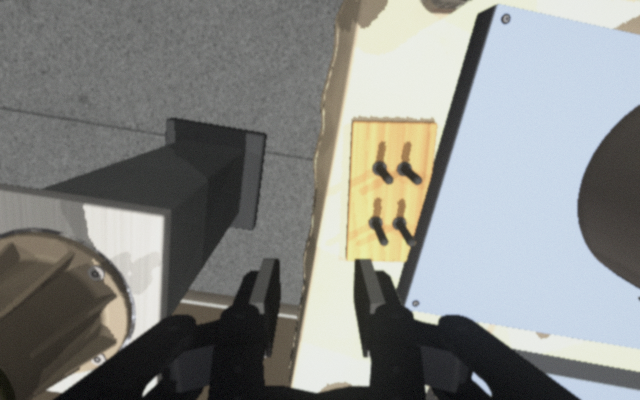

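The wrist view shows the stand base corners at (352,120), (436,123) and (346,259), and post tips near (387,180), (416,180), (383,241) and (410,241). The front of the blue hot plate is close behind the stand. I'll refine with dark blobs and triangulate.

```bash
python3 - <<'E'
import pickle
from h import *
c,S=pickle.load(open("c1.pkl","rb"));d=pickle.load(open("c0.pkl","rb"));T=d["top"]
def blobs(f,x,y,w,h,th):
    g=cv2.cvtColor(np.ascontiguousarray(f),cv2.COLOR_RGB2HSV)[y:y+h,x:x+w,2]
    n,l,st,ce=cv2.connectedComponentsWithStats((g<th).astype(np.uint8))
    out=[]
    for i in range(1,n):
        if 4<st[i,4]<600:
            ys,xs=np.nonzero(l==i);p=np.c_[xs+x,ys+y].astype(float);m=p.mean(0)
            u=np.linalg.svd(p-m,full_matrices=False)[2][0];k=(p-m)@u
            out.append((st[i,4],m.round(1),(m+u*k.min()).round(1),(m+u*k.max()).round(1)))
    return out
for b in blobs(c["frame"],350,125,72,130,75):print("w",b)
for b in blobs(T["frame"],232,206,60,24,75):print("t",b)
# wrist-ray measurements
tips=[(386.5,179.5),(416,180),(382,241),(410,241)]
q=[ray(c,p,.08) for p in tips]
for p in q:print(p)
print("mean tips",np.mean(q,0),[np.linalg.norm(q[0]-q[1]),np.linalg.norm(q[0]-q[2])])
v=q[2]+q[3]-q[0]-q[1];print(np.degrees(np.arctan2(-v[0],v[1])))
v=-v if v[1]<0 else v;print("yaw",np.degrees(np.arctan2(-v[0],v[1])))
tb=lambda u,v:((u-390+.5)/6-.5+230,(v+.5)/6-.5+197)
for a,b in zip(tips,[(618,62),(626,115),(498,84),(506,135)][0:4]):pass
for a,b in((0,(626,115)),(1,(618,62)),(2,(506,135)),(3,(498,84))):print("tri",tri([c,T],[tips[a],tb(*b)]))
C=[ray(c,p,.015) for p in((352,120),(436,123),(346,259))];print(C,[np.linalg.norm(C[0]-C[1]),np.linalg.norm(C[0]-C[2])],"centre",(C[1]+C[2])/2)
for X in [(.428,.236,.015)]:print(proj(S,X))
E
```

```text
w (np.int32(116), array([381.7, 170.7]), array([377. , 163.7]), array([386.5, 178. ]))
w (np.int32(145), array([407.9, 171.4]), array([401.4, 164.5]), array([415.5, 179.4]))
w (np.int32(367), array([411.3, 235. ]), array([400.4, 216.6]), array([421. , 251.6]))
w (np.int32(140), array([378. , 228.5]), array([373.7, 218.1]), array([382.6, 240. ]))
t (np.int32(15), array([268.4, 209.6]), array([266.9, 208.1]), array([269.9, 211.1]))
t (np.int32(16), array([249.1, 212.6]), array([246.9, 211.2]), array([251.1, 213.8]))
t (np.int32(14), array([269.5, 217.5]), array([268., 216.]), array([271., 219.]))
t (np.int32(14), array([250.2, 220.8]), array([248. , 219.9]), array([252.2, 221.6]))
[0.40681477 0.27222083 0.08      ]
[0.43698072 0.27669937 0.08      ]
[0.41723014 0.20436849 0.08      ]
[0.44733546 0.20936775 0.08      ]
mean tips [0.42709027 0.24066411 0.08      ] [np.float64(0.03049658932959723), np.float64(0.06864706240886256)]
-171.265194313441
yaw 8.734805686559037
tri (array([ 0.45810174,  0.22501516, -0.15294118]), np.float64(0.005225396934385916))
tri (array([ 0.49656893,  0.23217058, -0.13687249]), np.float64(0.014443465903265647))
tri (array([0.38825141, 0.25007497, 0.1974518 ]), np.float64(0.002959516674808301))
tri (array([0.41317004, 0.25352762, 0.1946916 ]), np.float64(0.008132410066464736))
[array([0.36706873, 0.32163317, 0.015     ]), array([0.46391091, 0.33430665, 0.015     ]), array([0.39358496, 0.1466645 , 0.015     ])] [np.float64(0.09766793015972179), np.float64(0.1769665096251923)] centre [0.42874793 0.24048557 0.015     ]
[303.58472048 241.73027339]
```

```bash
python3 mv.py 0.40 0.08 0.28 85;  python3 mv.py 0.39 -0.02 0.26 80; python3 - <<'E'
import pickle
from h import *
c,S=pickle.load(open("c1.pkl","rb"));T=pickle.load(open("c0.pkl","rb"))["top"]
for a,b in(((386.5,178),(248,219.9)),((415.5,179.4),(246.9,211.2)),((382.6,240),(268,216)),((410,241),(266.9,208.1))):print("tri",tri([c,T],[a,b]))
E
```

```text
now [0.3342 0.267  0.2996] [-1.7998e+02 -1.0000e-02  9.9510e+01] w 0.0322 t 1.25
[-0.   -0.    2.9  -7.81  1.36  0.78] rows>= 4.8
now [0.3342 0.267  0.2996] [-1.7998e+02 -1.0000e-02  9.9510e+01] w 0.0322 t 1.25
[ -0.    -0.     3.9  -11.69   0.3    1.58] rows>= 7.1
tri (array([0.40688396, 0.27242321, 0.07412252]), np.float64(0.0013629792324571976))
tri (array([0.43697958, 0.27626148, 0.07599488]), np.float64(0.0008946574058998095))
tri (array([0.41901554, 0.20282588, 0.07288237]), np.float64(0.00069303632721667))
tri (array([0.4477222 , 0.20694822, 0.07457461]), np.float64(0.002143725160921155))
```

Post tips triangulate to about z 0.075, close to the given 0.080, with the centre at (0.4277,0.2396) and yaw about 8.8°. Now to the chest.

>>> step_arm:
  commands:
    - [0,0,0.5,-1.5,0.5,0.2,0.38]
    - [0,0,1.0,-3.0,0.9,0.4,0.38]
    - [0,0,1.6,-4.5,1.2,0.6,0.38]
    - [0,0,2.2,-6.0,1.4,0.8,0.38]
    - [0,0,2.8,-7.5,1.4,1.0,0.38]
    - [0,0,3.4,-9.0,1.1,1.2,0.38]
    - [0,0,3.8,-10.4,0.7,1.4,0.38]
    - [0,0,4.0,-11.8,0.3,1.6,0.38]

```text
time: 1.92
eef_pos: [0.3897, -0.0244, 0.2594]
eef_rot: [-3.142, -0.0, 1.386]
contact_force: [-0.3, -0.9, 0.6]
width: 0.0324
grasp_force: 0.0
```

```bash
python3 mv.py 0.36 -0.293 0.18 75
```

```text
now [ 0.3897 -0.0244  0.2594] [-1.800e+02 -1.000e-02  7.942e+01] w 0.0324 t 1.92
[ -0.    -0.     0.88 -10.78   0.8    3.18] rows>= 6.8
```

>>> step_arm:
  commands:
    - [0,0,0.1,-1.5,0.1,0.4,0.38]
    - [0,0,0.2,-3.0,0.2,0.8,0.38]
    - [0,0,0.4,-4.6,0.3,1.4,0.38]
    - [0,0,0.5,-6.2,0.4,1.8,0.38]
    - [0,0,0.7,-7.8,0.6,2.3,0.38]
    - [0,0,0.9,-9.3,0.7,2.8,0.38]
    - [0,0,0.9,-10.8,0.8,3.2,0.38]
    - [0,0,0.9,-10.8,0.8,3.2,0.38]

```text
time: 2.58
eef_pos: [0.3591, -0.2975, 0.1776]
eef_rot: [-3.141, 0.001, 1.303]
contact_force: [-0.5, -0.1, 0.3]
width: 0.0323
grasp_force: 0.0
```

```bash
python3 - <<'E'
from rig import *
from h import *
import pickle
s=read_state();c=wcam(camera("wrist"),s);pickle.dump(c,open("c2.pkl","wb"))
print(s["eef_pos"],np.degrees(s["eef_rot"]),s["width"],s["time"])
cv2.imwrite("pics/w2.png",c["frame"][:,:,::-1])
for a in((.3727,-.2485,.0667),(.349,-.3363,.0665),(.522,-.338,.065)):print(proj(c,a))
E
```

```text
[ 0.35909469 -0.29752168  0.17757779] [-1.79948588e+02  7.73909944e-02  7.46535003e+01] 0.03227292744063806 2.5833
[317.66783753 134.91081704]
[318.12388217 254.28027275]
[544.65987561 198.76015001]
```

View pics/w2.png

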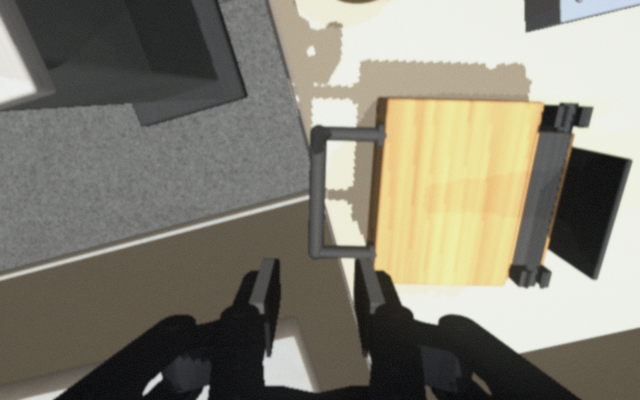

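The bar runs from (320,132) to (316,253) between the finger columns, as predicted. Brackets are at (567,114) and (531,276), with the back stop at (598,210). I'll compute the refined values.

```bash
python3 - <<'E'
import pickle
from h import *
c=pickle.load(open("c2.pkl","rb"));d=pickle.load(open("c0.pkl","rb"));T=d["top"];S=d["scene"]
g=cv2.cvtColor(np.ascontiguousarray(c["frame"]),cv2.COLOR_RGB2HSV)[:,:,2]
pts=[]
for v in range(145,245,4):
    xs=np.nonzero(g[v,300:340]<95)[0]+300
    if len(xs):pts.append((xs.mean(),v,len(xs)))
pts=np.array(pts);print(pts[::5].round(1))
W=np.array([ray(c,p[:2],.0655) for p in pts]);l=np.polyfit(W[:,1],W[:,0],1);print("bar dir yaw",-np.degrees(np.arctan(l[0])),"x at y=-.2925",np.polyval(l,-.2925))
ta=lambda u,v:((u+.5)/6-.5+385,(v+.5)/6-.5+170)
sb=lambda u,v:((u+.5)/8-.5+340,(v+.5)/8-.5+140)
for w,t,s in(((318,131),(80,347),(380,320)),((316,253),(232,383),(506,268))):print("bar end",tri([c,T,S],[w,ta(*t),sb(*s)]))
for w,t in(((567,114),(125,58)),((531,276),(320,113))):print("br",ray(c,w,.075),tri([c,T],[w,ta(*t)]))
for w in((384,97),(375,272),(543,101)):print("plate",ray(c,w,.07))
E
```

```text
[[316.3 145.   18. ]
 [316.5 165.   10. ]
 [315.  185.   10. ]
 [314.3 205.   10. ]
 [313.8 225.   15. ]]
bar dir yaw -16.306072366187717 x at y=-.2925 0.3588418682143556
bar end (array([ 0.37282018, -0.24735983,  0.06725303]), np.float64(0.00397991454053347))
bar end (array([ 0.34838627, -0.33539091,  0.06702948]), np.float64(0.0022141538206691094))
br [ 0.53526584 -0.27812296  0.075     ] (array([ 0.54342311, -0.28314958,  0.06202609]), np.float64(0.0028074484663965925))
br [ 0.50151387 -0.39286713  0.075     ] (array([ 0.50600034, -0.39794419,  0.06724097]), np.float64(0.0010151776362887959))
plate [ 0.42186842 -0.23586162  0.07      ]
plate [ 0.38790655 -0.36087212  0.07      ]
plate [ 0.5235364  -0.26646881  0.07      ]
```

```bash
python3 mv.py 0.3595 -0.2915 0.047 74
```

```text
now [ 0.3591 -0.2946  0.1782] [-1.799e+02 -6.000e-02  7.469e+01] w 0.0325 t 2.63
[-0.02 -0.01  0.14  0.12 -0.01  5.25] rows>= 3.1
```

>>> step_arm:
  commands:
    - [0,0,0.1,0.1,0,1.2,0.38]
    - [0,0,0.15,0.1,0,2.5,0.38]
    - [0,0,0.15,0.1,0,3.8,0.38]
    - [0,0,0.15,0.1,0,4.6,0.38]
    - [0,0,0.15,0.1,0,5.25,0.38]
    - [0,0,0.15,0.1,0,5.25,0.38]

```text
time: 3.13
eef_pos: [0.3588, -0.2866, 0.0457]
eef_rot: [-3.136, -0.004, 1.296]
contact_force: [-0.6, 0.9, -0.8]
width: 0.0327
grasp_force: 0.0
```

>>> step_arm:
  commands:
    - [0,0,0,0,0,0,0.2]
    - [0,0,0,0,0,0,0.0]
    - [0,0,0,0,0,0,0.0]
    - [0,0,0,0,0,0,0.0]
    - [0,0,0,0,0,0,0.0]
    - [0,0,0,0,0,0,0.0]
  force: 40

```text
time: 3.63
eef_pos: [0.3607, -0.291, 0.0494]
eef_rot: [3.139, 0.0, 1.292]
contact_force: [2.7, 1.3, 1.9]
width: 0.0108
grasp_force: 39.2
```

```bash
python3 - <<'E'
from rig import *
from mv import rel
import numpy as np
s=read_state();print({k:np.round(v,4) for k,v in s.items()})
p=s["eef_pos"];y=np.degrees(s["eef_rot"][2])
# arc about hinge
f=np.array([np.cos(np.radians(-16)),np.sin(np.radians(-16))])
for a in range(0,96,5):
    A=np.radians(a);dx=.17*(1-np.cos(A));dz=.17*np.sin(A)
    print(a,rel(p[0]+f[0]*dx,p[1]+f[1]*dx,p[2]+dz,y,s)[3:].round(2))
E
```

```text
{'time': np.float64(3.6333), 'joint_positions': array([-0.8531,  0.2412, -0.5331,  0.7944,  0.0011,  0.9966]), 'qd': array([-0.0037,  0.0024,  0.0002,  0.0022,  0.0017, -0.0007]), 'tau': array([-1.15860e+00, -3.70405e+01,  2.31365e+01,  8.73000e-02,
       -7.52300e-01,  3.06000e-02]), 'eef_pos': array([ 0.3607, -0.291 ,  0.0494]), 'eef_rot': array([3.1392e+00, 2.0000e-04, 1.2919e+00]), 'contact_force': array([2.664 , 1.2999, 1.9459]), 'ft_torque': array([ 0.3166, -0.3805,  0.0959]), 'grasp_force': np.float64(39.1531), 'width': np.float64(0.0108)}
0 [0. 0. 0.]
5 [-0.    0.03 -0.59]
10 [-0.    0.11 -1.18]
15 [-0.    0.24 -1.76]
20 [-0.    0.42 -2.32]
25 [-0.    0.64 -2.87]
30 [-0.    0.92 -3.4 ]
35 [-0.    1.24 -3.9 ]
40 [-0.    1.6  -4.37]
45 [-0.   2.  -4.8]
50 [-0.    2.44 -5.2 ]
55 [-0.    2.91 -5.56]
60 [-0.    3.41 -5.88]
65 [-0.    3.94 -6.15]
70 [-0.    4.49 -6.38]
75 [-0.    5.06 -6.56]
80 [-0.    5.64 -6.68]
85 [-0.    6.22 -6.76]
90 [-0.    6.82 -6.78]
95 [-0.    7.41 -6.76]
```

Gripped, with the centre matching the measurement. Swinging the lid along the arc.

>>> step_arm:
  commands:
    - [0,0,0,0,0.03,-0.6,0]
    - [0,0,0,0,0.1,-1.2,0]
    - [0,0,0,0,0.25,-1.75,0]
    - [0,0,0,0,0.4,-2.3,0]
    - [0,0,0,0,0.65,-2.85,0]
    - [0,0,0,0,0.9,-3.4,0]
    - [0,0,0,0,0.9,-3.4,0]

```text
time: 4.22
eef_pos: [0.3824, -0.2979, 0.1357]
eef_rot: [3.139, 0.002, 1.292]
contact_force: [-0.3, -0.5, -2.7]
width: 0.0103
grasp_force: 39.2
```

```bash
python3 - <<'E'
from rig import *
import numpy as np
s=read_state();print({k:np.round(v,4) for k,v in s.items()})
E
```

```text
{'time': np.float64(4.2167), 'joint_positions': array([-8.2730e-01,  1.9080e-01, -3.5710e-01,  1.0198e+00, -4.0000e-04,
        1.0225e+00]), 'qd': array([-0.0081,  0.0106, -0.0688, -0.051 , -0.0091, -0.0111]), 'tau': array([ 1.38700e-01, -3.97458e+01,  2.87594e+01, -2.06000e-02,
        2.08600e-01,  7.61000e-02]), 'eef_pos': array([ 0.3824, -0.2979,  0.1357]), 'eef_rot': array([3.1392e+00, 1.9000e-03, 1.2917e+00]), 'contact_force': array([-0.3212, -0.5336, -2.7005]), 'ft_torque': array([0.0428, 0.2397, 0.0073]), 'grasp_force': np.float64(39.2055), 'width': np.float64(0.0103)}
```

>>> step_arm:
  commands:
    - [0,0,0,0,0.32,-0.5,0]
    - [0,0,0,0,0.68,-0.97,0]
    - [0,0,0,0,1.08,-1.4,0]
    - [0,0,0,0,1.52,-1.8,0]
    - [0,0,0,0,2.0,-2.16,0]
    - [0,0,0,0,2.5,-2.48,0]
    - [0,0,0,0,3.0,-2.75,0]
    - [0,0,0,0,3.57,-2.98,0]

```text
time: 4.88
eef_pos: [0.4649, -0.3209, 0.2092]
eef_rot: [-3.138, 0.001, 1.29]
contact_force: [-7.9, 3.1, 14.5]
width: 0.0106
grasp_force: 41.3
```

>>> step_arm:
  commands:
    - [0,0,0,0,0.4,-0.13,0]
    - [0,0,0,0,0.8,-0.24,0]
    - [0,0,0,0,1.2,-0.3,0]
    - [0,0,0,0,1.6,-0.36,0]
    - [0,0,0,0,2.0,-0.4,0]
    - [0,0,0,0,2.3,-0.4,0]
    - [0,0,0,0,2.3,-0.4,0]
    - [0,0,0,0,2.3,-0.4,0]

```text
time: 5.55
eef_pos: [0.5233, -0.3385, 0.2197]
eef_rot: [3.138, 0.002, 1.291]
contact_force: [-0.5, 0.4, 8.7]
width: 0.0101
grasp_force: 43.0
```

```bash
python3 - <<'E'
from rig import *
from h import *
import pickle
s=read_state();print({k:np.round(v,4) for k,v in s.items()})
c=camera("scene");t=camera("top");pickle.dump((c,t),open("c3.pkl","wb"))
cv2.imwrite("pics/v3.png",np.hstack([crop(c,340,110,80,80,5),crop(t,385,150,80,80,5)]))
E
```

```text
{'time': np.float64(5.55), 'joint_positions': array([-7.0270e-01,  4.0830e-01,  1.5530e-01,  1.3136e+00, -4.0000e-04,
        1.1478e+00]), 'qd': array([-0.0035, -0.0051, -0.0097, -0.0008, -0.0001,  0.0012]), 'tau': array([ 2.77900e-01, -4.76359e+01,  2.65624e+01, -1.02300e-01,
        2.99000e-02, -9.62000e-02]), 'eef_pos': array([ 0.5233, -0.3385,  0.2197]), 'eef_rot': array([3.1378e+00, 2.1000e-03, 1.2912e+00]), 'contact_force': array([-0.4527,  0.3517,  8.6928]), 'ft_torque': array([-0.0587,  0.0061, -0.1454]), 'grasp_force': np.float64(42.9626), 'width': np.float64(0.0101)}
```

View pics/v3.png

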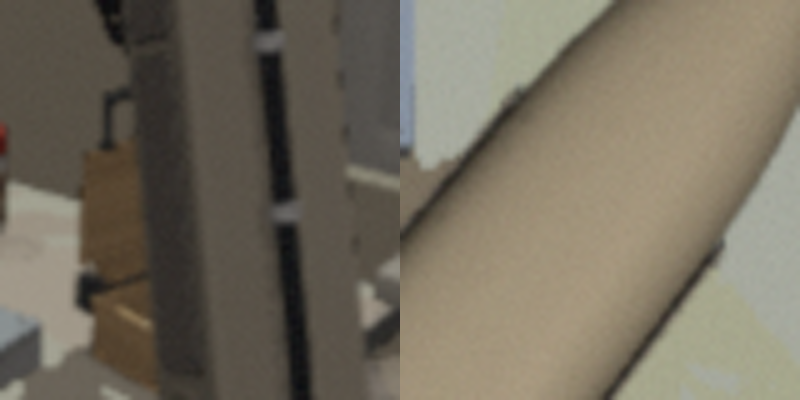

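The scene view shows the lid standing upright with its handle on top at crop px (118,95), but the arm hides much of it. Odometry gives a rise and a run of about 0.17 each, so it's vertical. Lifting gently.

>>> step_arm:
  commands:
    - [0,0,0,0,0,-0.1,0]
    - [0,0,0,0,0,-0.2,0]
    - [0,0,0,0,0,-0.3,0]
    - [0,0,0,0,0,-0.4,0]
    - [0,0,0,0,0,-0.4,0]
    - [0,0,0,0,0,-0.4,0]

```text
time: 6.15
eef_pos: [0.5222, -0.3371, 0.2277]
eef_rot: [-3.141, -0.0, 1.291]
contact_force: [-1.3, 1.4, -2.8]
width: 0.01
grasp_force: 41.7
```

```bash
python3 - <<'E'
from rig import *
import numpy as np
s=read_state();print({k:np.round(s[k],4) for k in("eef_pos","contact_force","ft_torque","grasp_force","width")})
E
```

```text
{'eef_pos': array([ 0.5222, -0.3371,  0.2277]), 'contact_force': array([-1.2639,  1.3659, -2.8396]), 'ft_torque': array([ 0.0908,  0.1182, -0.0047]), 'grasp_force': np.float64(41.684), 'width': np.float64(0.01)}
```

>>> step_arm:
  commands:
    - [0,0,0,0,0,-0.3,0]
    - [0,0,0,0,0,-0.6,0]
    - [0,0,0,0,0,-0.9,0]
    - [0,0,0,0,0,-1.3,0]
    - [0,0,0,0,0,-1.7,0]
    - [0,0,0,0,0,-2.1,0]
    - [0,0,0,0,0,-2.6,0]
    - [0,0,0,0,0,-2.8,0]

```text
time: 6.82
eef_pos: [0.523, -0.3377, 0.3008]
eef_rot: [3.139, 0.001, 1.292]
contact_force: [-0.1, -1.1, -2.1]
width: 0.0104
grasp_force: 41.7
```

>>> step_arm:
  commands:
    - [0,0,0,0,0,-0.4,0]
    - [0,0,0,0,0,-0.8,0]
    - [0,0,0,0,0,-0.8,0]
    - [0,0,0,0,0,-0.8,0]
    - [0,0,0,0,0,-0.8,0]

```text
time: 7.23
eef_pos: [0.5224, -0.3372, 0.3176]
eef_rot: [-3.141, -0.0, 1.292]
contact_force: [0.0, -0.3, -4.3]
width: 0.0101
grasp_force: 41.7
```

```bash
python3 - <<'E'
from rig import *
from h import *
import pickle
s=read_state();print({k:np.round(s[k],4) for k in("eef_pos","eef_rot","contact_force","ft_torque","grasp_force","width","time")})
c=wcam(camera("wrist"),s);pickle.dump(c,open("c4.pkl","wb"));t=camera("scene")
cv2.imwrite("pics/v4.png",np.hstack([c["frame"][:,:,::-1][::2,::2],cv2.resize(crop(t,330,90,100,100,1),(200,200))]))
from mv import rel
print(rel(.40,-.05,.33,84,s).round(2))
E
```

```text
{'eef_pos': array([ 0.5224, -0.3372,  0.3176]), 'eef_rot': array([-3.1413e+00, -3.0000e-04,  1.2915e+00]), 'contact_force': array([ 0.0394, -0.3406, -4.2994]), 'ft_torque': array([-0.0012,  0.0368, -0.0156]), 'grasp_force': np.float64(41.6663), 'width': np.float64(0.0101), 'time': np.float64(7.2333)}
[-0.   -0.   -2.    9.69 -7.87 -0.49]
```

View pics/v4.png

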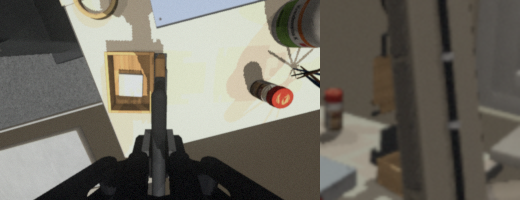

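The wrist view shows the lid hanging edge-on below the fingers, and the block is still in the open chest. Moving toward the stand.

>>> step_arm:
  commands:
    - [0,0,-0.1,0.3,-0.2,0,0]
    - [0,0,-0.2,0.9,-0.7,0,0]
    - [0,0,-0.4,1.6,-1.3,0,0]
    - [0,0,-0.6,2.5,-2.0,0,0]
    - [0,0,-0.8,3.4,-2.8,0,0]
    - [0,0,-1.0,4.3,-3.5,0,0]
    - [0,0,-1.2,5.2,-4.2,0,0]
    - [0,0,-1.4,6.1,-4.9,0,0]

```text
time: 8.0
eef_pos: [0.4453, -0.155, 0.3177]
eef_rot: [-3.141, -0.0, 1.415]
contact_force: [0.7, -0.1, -3.0]
width: 0.0103
grasp_force: 41.6
```

>>> step_arm:
  commands:
    - [0,0,-0.2,0.9,-0.6,0,0]
    - [0,0,-0.4,1.8,-1.2,0,0]
    - [0,0,-0.6,2.7,-1.7,0,0]
    - [0,0,-0.8,3.6,-2.0,0,0]
    - [0,0,-1.0,4.5,-2.2,0,0]
    - [0,0,-1.2,5.4,-2.3,0,0]
    - [0,0,-1.3,6.2,-2.3,0,0]
    - [0,0,-1.4,6.6,-2.3,0,0]

```text
time: 8.67
eef_pos: [0.4148, 0.0174, 0.318]
eef_rot: [3.141, -0.001, 1.539]
contact_force: [0.2, -0.1, -2.0]
width: 0.0102
grasp_force: 41.6
```

```bash
python3 mv.py .4277 .2396 .32 98.8;python3 mv.py .4277 .10 .32 95
```

```text
now [0.4148 0.0174 0.318 ] [ 1.7998e+02 -6.0000e-02  8.8170e+01] w 0.0102 t 8.67
[ 0.   -0.01 -2.13  8.9   0.23 -0.07] rows>= 5.3
now [0.4148 0.0174 0.318 ] [ 1.7998e+02 -6.0000e-02  8.8170e+01] w 0.0102 t 8.67
[ 0.   -0.01 -1.37  3.32  0.41 -0.07] rows>= 2.0
```

>>> step_arm:
  commands:
    - [0,0,-0.2,0.8,0.1,0,0]
    - [0,0,-0.5,1.8,0.2,0,0]
    - [0,0,-0.8,2.8,0.3,0,0]
    - [0,0,-1.1,4.0,0.4,0,0]
    - [0,0,-1.4,5.2,0.4,0,0]
    - [0,0,-1.7,6.4,0.4,0,0]
    - [0,0,-2.0,7.5,0.3,0,0]
    - [0,0,-2.1,8.3,0.25,0,0]

```text
time: 9.33
eef_pos: [0.4286, 0.2241, 0.3177]
eef_rot: [-3.141, -0.0, 1.722]
contact_force: [-0.2, -0.4, -2.8]
width: 0.0102
grasp_force: 41.6
```

>>> step_arm:
  commands:
    - [0,0,0,0.4,0.05,0,0]
    - [0,0,0,0.6,0.08,0,0]
    - [0,0,0,0.6,0.08,0,0]
    - [0,0,0,0.6,0.08,0,0]
    - [0,0,0,0.6,0.08,0,0]
    - [0,0,0,0.6,0.08,0,0]
    - [0,0,0,0.6,0.08,0,0]

```text
time: 9.92
eef_pos: [0.4292, 0.2365, 0.3182]
eef_rot: [3.141, 0.0, 1.718]
contact_force: [-0.1, 0.1, -2.4]
width: 0.0107
grasp_force: 41.6
```

```bash
python3 mv.py .4277 .2396 .32 98.8; python3 - <<'E'
from rig import *
from h import *
import pickle
s=read_state();print({k:np.round(s[k],4) for k in("eef_pos","contact_force","ft_torque","grasp_force")})
c=wcam(camera("wrist"),s);S=camera("scene");t=camera("top");pickle.dump((c,S,t),open("c5.pkl","wb"))
a=crop(c,240,60,200,300,2);b=crop(S,250,170,100,100,4)
b=np.vstack([b,cv2.resize(crop(t,220,150,100,50,1),(400,200))]);cv2.imwrite("pics/v5.png",np.hstack([a,b]))
e=np.radians(8.8);ex=np.array([np.cos(e),np.sin(e),0]);ey=np.array([-np.sin(e),np.cos(e),0]);o=np.array([.4277,.2396,0])
for z in(.16,.28):
  for y in(-.07,.07):print(z,y,[proj(C,o+ey*y+[0,0,z]).round(1) for C in(c,S)])
E
```

```text
now [0.4292 0.2365 0.3182] [179.99   0.    98.41] w 0.0107 t 9.92
[ 0.    0.   -0.08  0.13 -0.04 -0.07] rows>= 0.1
{'eef_pos': array([0.4292, 0.2365, 0.3182]), 'contact_force': array([-0.0952,  0.0919, -2.4106]), 'ft_torque': array([-0.0412, -0.0061, -0.0283]), 'grasp_force': np.float64(41.6399)}
0.16 -0.07 [array([315.9, 259. ]), array([311.3, 197.8])]
0.16 0.07 [array([314.5, 100.3]), array([290.3, 217.3])]
0.28 -0.07 [array([315.8, 347. ]), array([310.1, 167. ])]
0.28 0.07 [array([313.5, 105.2]), array([288.1, 185.1])]
```

View pics/v5.png

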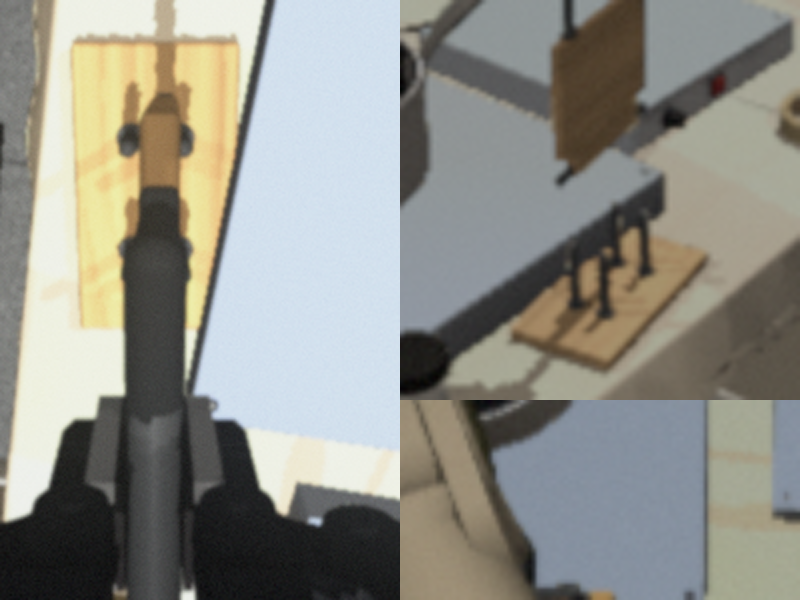

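The wrist crop shows the lid edge-on between the post tips, with its lower corner at crop (164,95), its near top at (160,185), and posts at (128,138) and (184,138). The scene crop shows it upright above the stand. I'll work out the lateral offset and tilt in the slot frame.

```bash
python3 - <<'E'
import pickle
from h import *
c,S,t=pickle.load(open("c5.pkl","rb"))
h=cv2.cvtColor(np.ascontiguousarray(c["frame"]),cv2.COLOR_RGB2HSV)
for r in range(104,160,4):print(r,[f"{x}:{h[r,x,2]}" for x in range(294,346,2)])
e=np.radians(8.8);ex=np.array([np.cos(e),np.sin(e),0]);o=np.array([.4277,.2396,0])
f=lambda u,v,z:(ray(c,(240+u/2,60+v/2),z)-o)@ex*1000
g=lambda u,v,z:((ray(c,(240+u/2,60+v/2),z)-o)@np.array([-ex[1],ex[0],0])*1000)
for n,u,v,z in(("low",164,95,.16),("top",160,150,.28),("postL",128,137,.08),("postR",184,137,.08),("baseL",72,45,.015),("baseR",238,42,.015),("baseL2",82,325,.015)):print(n,f(u,v,z).round(1),g(u,v,z).round(1))
Rm=c["R"].T;print("cam lateral",((-Rm@c["t"])-o)@ex*1000)
E
```

```text
104 ['294:238', '296:239', '298:239', '300:238', '302:229', '304:173', '306:158', '308:190', '310:231', '312:237', '314:238', '316:232', '318:188', '320:162', '322:160', '324:160', '326:159', '328:169', '330:169', '332:169', '334:184', '336:228', '338:238', '340:238', '342:237', '344:238']
108 ['294:239', '296:238', '298:239', '300:236', '302:201', '304:165', '306:159', '308:171', '310:216', '312:237', '314:236', '316:205', '318:126', '320:104', '322:99', '324:105', '326:120', '328:152', '330:172', '332:166', '334:192', '336:235', '338:237', '340:238', '342:238', '344:238']
112 ['294:238', '296:238', '298:237', '300:238', '302:199', '304:163', '306:160', '308:172', '310:227', '312:231', '314:170', '316:115', '318:113', '320:111', '322:112', '324:113', '326:113', '328:127', '330:161', '332:168', '334:200', '336:236', '338:239', '340:238', '342:238', '344:238']
116 ['294:237', '296:238', '298:238', '300:230', '302:172', '304:162', '306:163', '308:186', '310:216', '312:152', '314:122', '316:124', '318:123', '320:120', '322:119', '324:120', '326:120', '328:120', '330:154', '332:171', '33
[... 2384 characters left out ...]
, '296:237', '298:239', '300:238', '302:239', '304:239', '306:237', '308:229', '310:150', '312:130', '314:126', '316:123', '318:125', '320:126', '322:126', '324:129', '326:136', '328:146', '330:221', '332:238', '334:239', '336:239', '338:237', '340:239', '342:238', '344:238']
156 ['294:238', '296:239', '298:237', '300:238', '302:237', '304:238', '306:237', '308:227', '310:108', '312:65', '314:68', '316:71', '318:65', '320:66', '322:66', '324:69', '326:63', '328:83', '330:211', '332:238', '334:238', '336:239', '338:238', '340:238', '342:238', '344:237']
low 6.0 64.4
top 3.1 55.7
postL -11.5 40.4
postR 17.6 40.2
baseL -45.6 87.5
baseR 51.6 88.5
baseL2 -46.2 -86.9
cam lateral 1.2885975700393626
```

Relative to the stand, the lid top is centred and its pins sit about +3 mm (tilt about 1.5°). I'll shift -3 mm across the slot, go down to just above the tips and recheck.

>>> step_arm:
  commands:
    - [0,0,-0.08,0.1,-0.12,0.4,0]
    - [0,0,-0.08,0.1,-0.12,0.9,0]
    - [0,0,-0.08,0.1,-0.12,1.5,0]
    - [0,0,-0.08,0.1,-0.12,2.1,0]
    - [0,0,-0.08,0.1,-0.12,2.6,0]
    - [0,0,-0.08,0.1,-0.12,2.9,0]
    - [0,0,-0.08,0.1,-0.12,2.9,0]
    - [0,0,-0.08,0.1,-0.12,2.9,0]

```text
time: 10.73
eef_pos: [0.4256, 0.2393, 0.2457]
eef_rot: [-3.141, 0.0, 1.726]
contact_force: [0.3, 0.7, -2.1]
width: 0.0105
grasp_force: 41.6
```

```bash
python3 - <<'E'
from rig import *
from h import *
import pickle
s=read_state();print({k:np.round(s[k],4) for k in("eef_pos","eef_rot","contact_force","ft_torque","grasp_force")})
c=wcam(camera("wrist"),s);S=camera("scene");pickle.dump((c,S),open("c6.pkl","wb"))
a=crop(c,270,60,100,150,4);b=crop(S,270,180,60,75,8)
cv2.imwrite("pics/v6.png",np.hstack([a,b[:600,:400]]))
E
```

```text
{'eef_pos': array([0.4256, 0.2393, 0.2457]), 'eef_rot': array([-3.1412,  0.    ,  1.726 ]), 'contact_force': array([ 0.3307,  0.6746, -2.0845]), 'ft_torque': array([ 0.0489, -0.0097, -0.0386]), 'grasp_force': np.float64(41.6331)}
```

View pics/v6.png

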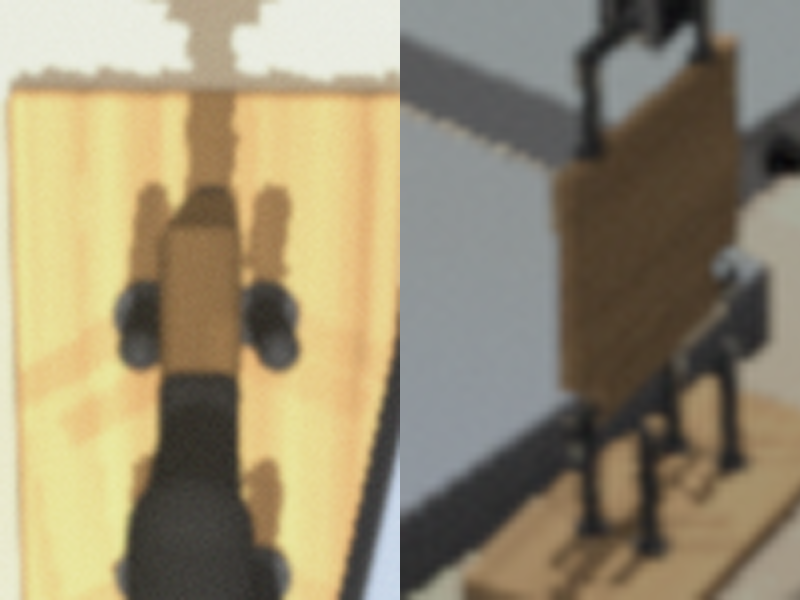

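The lid's lower edge is centred at crop x≈208 and the post tips at 140 and 278 (middle 209), so it's aligned. Descending into the slot.

>>> step_arm:
  commands:
    - [0,0,0,0,0,0.25,0]
    - [0,0,0,0,0,0.5,0]
    - [0,0,0,0,0,0.8,0]
    - [0,0,0,0,0,1.1,0]
    - [0,0,0,0,0,1.4,0]
    - [0,0,0,0,0,1.7,0]
    - [0,0,0,0,0,2.0,0]
    - [0,0,0,0,0,2.2,0]

```text
time: 11.5
eef_pos: [0.4252, 0.2392, 0.1893]
eef_rot: [-3.14, 0.0, 1.726]
contact_force: [-0.7, 0.6, -3.1]
width: 0.01
grasp_force: 41.6
```

>>> step_arm:
  commands:
    - [0,0,0,0,0,0.05,0]
    - [0,0,0,0,0,0.1,0]
    - [0,0,0,0,0,0.15,0]
    - [0,0,0,0,0,0.2,0]
    - [0,0,0,0,0,0.2,0]
    - [0,0,0,0,0,0.2,0]

```text
time: 12.0
eef_pos: [0.4258, 0.2395, 0.1858]
eef_rot: [3.141, -0.0, 1.726]
contact_force: [-0.8, 0.2, -2.1]
width: 0.0102
grasp_force: 41.6
```

```bash
python3 - <<'E'
from rig import *
from h import *
import pickle
s=read_state();print({k:np.round(s[k],4) for k in("eef_pos","eef_rot","contact_force","ft_torque","grasp_force")})
E
```

```text
{'eef_pos': array([0.4258, 0.2395, 0.1858]), 'eef_rot': array([ 3.1411e+00, -2.0000e-04,  1.7261e+00]), 'contact_force': array([-0.8134,  0.1851, -2.083 ]), 'ft_torque': array([ 0.0359, -0.0301, -0.0113]), 'grasp_force': np.float64(41.609)}
```

Now the last 10 mm or so, in small steps that watch the force.

>>> step_arm:
  commands:
    - [0,0,0,0,0,0.06,0]
    - [0,0,0,0,0,0.12,0]
    - [0,0,0,0,0,0.18,0]
    - [0,0,0,0,0,0.24,0]
    - [0,0,0,0,0,0.3,0]
    - [0,0,0,0,0,0.32,0]
    - [0,0,0,0,0,0.32,0]

```text
time: 12.58
eef_pos: [0.4255, 0.2393, 0.1773]
eef_rot: [-3.141, -0.0, 1.726]
contact_force: [0.3, 0.2, -3.8]
width: 0.0105
grasp_force: 41.7
```

>>> step_arm:
  commands:
    - [0,0,0,0,0,0.03,0]
    - [0,0,0,0,0,0.06,0]
    - [0,0,0,0,0,0.08,0]
    - [0,0,0,0,0,0.08,0]

```text
time: 12.92
eef_pos: [0.4269, 0.2397, 0.177]
eef_rot: [3.138, -0.0, 1.726]
contact_force: [1.0, 0.3, 4.5]
width: 0.0104
grasp_force: 42.4
```

Contact at the expected height with +4.5 N, so the lid is seated. Releasing.

>>> step_arm:
  commands:
    - [0,0,0,0,0,-0.03,0]
    - [0,0,0,0,0,-0.03,0.2]
    - [0,0,0,0,0,-0.03,0.3]
    - [0,0,0,0,0,-0.03,0.4]
    - [0,0,0,0,0,-0.03,0.4]
    - [0,0,0,0,0,-0.03,0.4]

```text
time: 13.42
eef_pos: [0.4256, 0.2394, 0.1762]
eef_rot: [-3.141, -0.0, 1.726]
contact_force: [0.0, -0.4, 0.2]
width: 0.034
grasp_force: 0.0
```

```bash
python3 - <<'E'
from rig import *
from h import *
s=read_state();print({k:np.round(s[k],4) for k in("eef_pos","contact_force","width")})
c=wcam(camera("wrist"),s);S=camera("scene")
a=crop(c,240,60,160,240,2.5);b=crop(S,270,180,60,75,8)
cv2.imwrite("pics/v7.png",np.hstack([a,b[:600,:400]]))
E
```

```text
{'eef_pos': array([0.4256, 0.2394, 0.1762]), 'contact_force': array([ 0.0329, -0.4478,  0.211 ]), 'width': np.float64(0.034)}
```

View pics/v7.png

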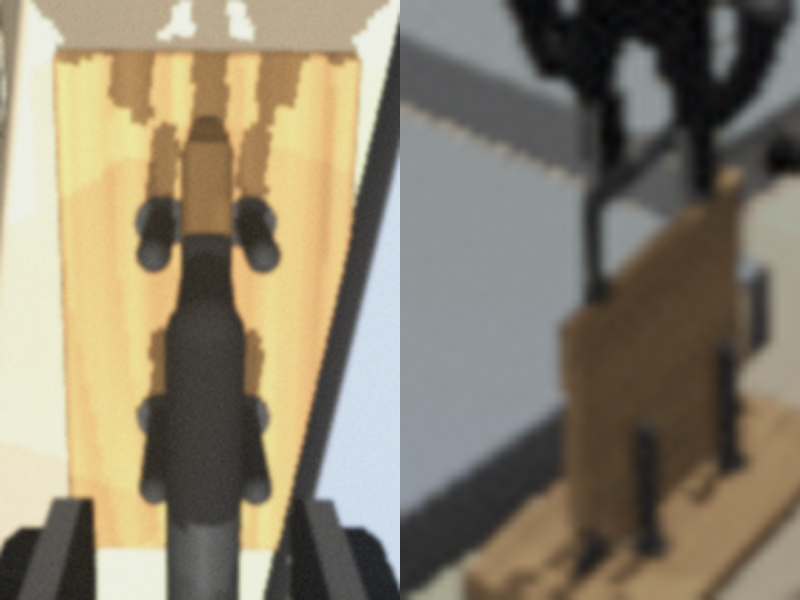

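The lid stands centred between the post pairs (plate at crop x≈208, posts at 153 and 263), and the fingers are clear of the bar at x≈75 and 315. Retreating upward.

>>> step_arm:
  commands:
    - [0,0,0,0,0,-0.4,0.4]
    - [0,0,0,0,0,-0.9,0.4]
    - [0,0,0,0,0,-1.5,0.4]
    - [0,0,0,0,0,-2.2,0.4]
    - [0,0,0,0,0,-3.0,0.4]
    - [0,0,0,0,0,-3.8,0.4]
    - [0,0,0,0,0,-4.2,0.4]
    - [0,0,0,0,0,-4.2,0.4]

```text
time: 14.18
eef_pos: [0.4269, 0.2399, 0.2842]
eef_rot: [3.137, -0.001, 1.726]
contact_force: [-0.6, -0.6, -0.1]
width: 0.0337
grasp_force: 0.0
```

```bash
python3 - <<'E'
from rig import *
from h import *
s=read_state();print({k:np.round(s[k],4) for k in("eef_pos","contact_force","width")})
c=wcam(camera("wrist"),s);S=camera("scene")
cv2.imwrite("pics/v8.png",np.hstack([crop(c,220,20,200,250,2),crop(S,270,180,60,75,6)[:500] if 0 else cv2.resize(crop(S,270,180,60,75,6),(400,500))]))
E
```

```text
{'eef_pos': array([0.4269, 0.2399, 0.2842]), 'contact_force': array([-0.6203, -0.5934, -0.0793]), 'width': np.float64(0.0337)}
```

View pics/v8.png

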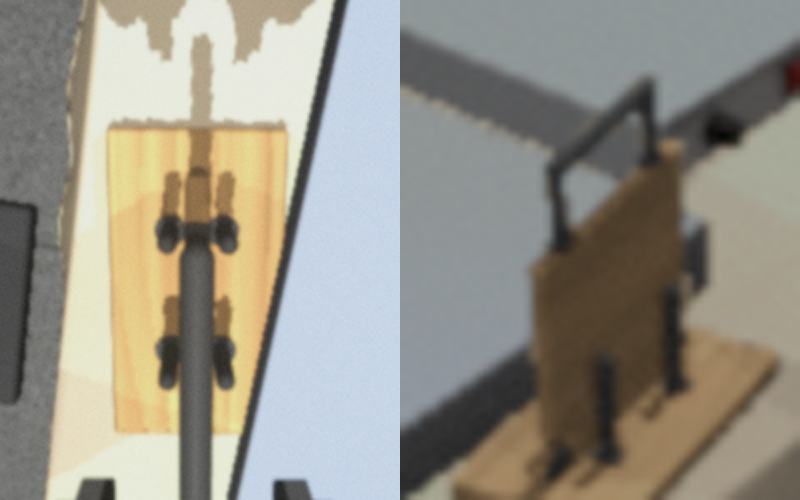

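The lid stands upright and free in the slot, between the posts, with nothing touching it. Handing in.

```bash
python3 -c "
from rig import *
print(finish_job())"
```

```text
the job is handed in; nothing more can be done
None
```

The lid was swung vertical, lifted off its hinge brackets and set down in the four-post stand, where the last pictures show it upright, centred and free of the gripper; the job was handed in at about 14 s of the allowed 61 s, with no verdict returned.

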